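Slide the dip pot through the spring flap

TASK

Slide the little square steel dip pot along its track, through the gateway and into the walled return bay: push the self-closing flap open with one finger and hold it open while another finger pushes the pot through, so that the pot never has to press the flap open itself. Leave the pot standing in the bay, far enough in that the flap has swung fully shut behind it. Do not lift or tip the pot, and leave the other things where they stand.

Things in the scene. Friction and masses are not known exactly. Their poses are not given: they have to be found in the camera images.
- return_bay: The pot return bay: low fixed open-topped tray of sheet steel. Origin: on the worktop, middle of the gateway; x = the way in, y = left of it, z up. Gateway: plane x=0. Open apron from x=-130 mm to 0; behind it the bay proper, walls 48 mm high (rim to 52), inner faces at y=+70, y=-67 and x=178 mm. Floor top at z=3 mm.
- track (a point): Point of the pot track's centre line at the gateway: bay x=0, y=-43 mm, z=3 mm (floor top). The track runs parallel to the bay's x along the whole floor, 48 mm wide, between a low rail (y=-15 to -19 mm, top at z=10 mm) and, at y=-67 mm, a like low rail on the apron, then the bay's wall.
- dip_pot: The dip pot: small square open steel pot, 40 mm along the track, 43 mm across it, 36 mm high, walls 3 mm, about 100 g. It stands in the track on the apron, its centre 50 to 100 mm before the gateway, and slides on the sheet. Origin: centre of its underside, z up, x along the track.
- flap (a joint): Hinge of the flap, rad: 0 = shut across the gateway, grows as it swings into the bay, stop at 1.45. A spring shuts it: 0.30 N m at shut, 0.47 at the stop (at shut about 3 N at the track, 7 N at 45 mm from the hinge), lightly damped: let go, it shuts within about a second. A pot in the track is clear of the swinging flap once its centre is 122 mm past the gateway.
- flap_hinge (a point): Point on the flap's upright hinge axis: bay x=0, y=+68 mm, 30 mm above the worktop. The flap is a grey upright plate, 4 to 5 mm thick, from z=14 to 49 mm (it passes over the rail), 134 mm from hinge axis to free edge.
- flap_edge (a point): Point on the flap's free edge, 133 mm from the hinge axis, 30 mm above the worktop; moves with the flap. Shut: bay x=0, y=-65 mm, so hinge minus edge is the bay's y axis.
- olive_tin: Bystander: loose food tin, 76 mm across, 58 mm high, before the apron. Origin: centre of its underside.
- tall_cup: Bystander: loose tall steel cup, 61 mm across, 100 mm high, beyond the bay's end wall. Origin: centre of its underside.
- lemon: Bystander: loose lemon, 78x55x56 mm, beside the bay on its track side. Origin: under its middle.
- spice_jar: Bystander: loose spice jar, 42 mm across, 96 mm high, beside the apron on its track side. Origin: centre of its underside.
Mind the look-alikes: they are no part of the job. There is more than one size of the dip_pot; the job needs the largest.

How it is judged:
By the outcome, as a careful person would: the job done as asked, in the order asked, and still so for the second after the job is handed in, with the robot touching nothing.
It also fails if it takes over 37 s, if anything falls off the work surface, if the arm or the gripper's body presses on something with over 40 N, if the wrist force passes 120 N, or if a joint passes its speed limit or range.

ROBOT

A 6-joint arm with a two-finger parallel gripper is mounted at the origin on a cart in front of the work surface, level with it; the furniture and walls round the work are solid. World frame = base frame: x ahead of the robot, y to its left, z up, the work surface at z = 0. Lengths are in m, angles in rad, forces in N, time in s.
With the tool pointing down it reaches from about 0.3 to 0.775 m from the base axis. Payload 14.6 kg.
Tool frame: the origin (TCP) lies midway between the tips of the shut fingers; the grasp point (between the pads) lies 19 mm behind it; z points along the fingers, y is the line along which they close (so a half turn about z gives the same grasp; the last joint's range is limited). The gripper opens to 94 mm and grips with 3 to 60 N. Pads are 16 mm wide; open, the fingers measure 119 mm over their backs; the gripper's body (75 mm by 177 mm) begins 78 mm behind the grasp point.
Start: joints at [-0.067, 0.3, 1.521, -0, 1.321, -0.067], TCP at [0.55, -0, 0.184] pointing down, gripper open.
Joint ranges: [-3.03, 3.03], [-0.79, 2.21], [0.23, 2.52], [-1.04, 4.18], [0, 3.07], [-2.55, 2.55]. Speed limits (rad/s): [2.22, 2.22, 2.57, 3.14, 3.14, 3.14].

INTERFACE

Orientations are given as a rotation vector (axis times angle).
In Python, from rig import bot gives the robot as it stands.
- The arm moves only by the tool apply_moves, never from a script. Its argument "plan" is a list of rows, each an object with "rotation": the turn, a rotation vector about the world's x, y, z in degrees, a list of three; "travel": the shift along the world's x, y, z in m, a list of three; "fingers": the finger opening in m, from 0 to 0.094. In form: [{"rotation": [ax, ay, az], "travel": [x, y, z], "fingers": fingers}, ...]. A call has exactly 8 rows; each row shifts and turns the commanded pose from where the row before left it; what a row does not reach is not made up. A row lasts 1/8 s, in which the tool goes at most 62.5 mm and 10.7 degrees, less where a joint would pass 70% of its speed; a pose out of reach is approached as far as the arm can. A call is refused whole if a number of a shift passes 0.0625 or a number of a turn 10.7, either way. A call with a gripper value outside its range is refused whole. The fingers move at their own pace and stop on an object; "squeeze" is the grip in N (left out, the last holds). Time passes only in rows, so rows that do not move let the fingers close, or fill a call up. It gives the time, the measured TCP pose, the force, the opening and the grip force at its end, in the units of the state.
- bot.observe(): the state, without advancing time (a new reading comes with each control period).
- bot.capture(name): name is "scene" or "side" or "wrist"; returns (picture, depth): 420x560x3 uint8, red, green, blue; 420x560 float32, m along the optical axis (not along the pixel's ray), 0 where there is no reading.
- bot.calibration(name): a dict with "mtx" (3x3 intrinsics, pixels), "pose" (4x4, takes a point from camera to world coordinates); the wrist camera has in their place "hand_eye" (4x4, takes a point from camera to tool coordinates, whose origin is the TCP and whose axes are the flange's). Camera axes: x right, y down, z forward; pixel columns grow to the right and rows downward; lengths in m; the calibration is good to about 2 mm. A picture is of the moment at which its call begins: read the wrist's pose just before it. calibration takes no time and is no camera call.
- bot.close_job(): hands the job in; it is judged then, once.
The state is a dict: "clock": time; "q": joint angles; "joint_vel": joint speeds; "effort": joint torques, N m; "tool_pos": TCP position; "tcp_rot": TCP orientation; "contact_force": force on the tool from outside, world axes, zero at the start; "torque": the same for the moment, N m; "gripper_width": opening from 0.0 (shut) to 1.0 (fully open); "grasp_force": force on a finger pad.
Only numpy, scipy, OpenCV 4.12 (cv2) and the standard library are available. Lean on these libraries where they do the work, as an engineer would, in place of code of your own. Each camera call takes 0.05 s, during which the arm holds its last target. There are 200 camera calls.

## Working session

There is one attempt and no reset: what is moved stays moved. The work goes in short steps, Python scripts to look and compute and a tool call to move; the robot and the scene stay as the last step left them, time stands still between calls to the robot, and variables do not carry over. Pictures are saved under pics/ and viewed, at most 10 in all, crops included, and the job is handed in when it is done.

Besides the shell and the picture viewer there is one more tool, called as name(argument=value, ...), one argument or row to a line, values as JSON. apply_moves: Moves the arm, as the interface text tells. Its arguments: {"type":"object","properties":{"plan":{"type":"array"},"squeeze":{"type":"number"}},"required":["plan"]}

```bash
mkdir -p pics; ls
python3 - <<'E'
from rig import bot
import cv2, numpy as np
s=bot.observe();print({k:np.round(v,3) for k,v in s.items()})
ims=[]
for n in("scene","side"):
    p,d=bot.capture(n);np.savez(f"{n}0.npz",p=p,d=d);c=bot.calibration(n);print(n,np.round(c["mtx"],1).tolist(),np.round(c["pose"],3).tolist())
    cv2.imwrite(f"pics/{n}0.png",p[:,:,::-1])
E
```

```text
pics
{'clock': np.float64(0.0), 'q': array([-0.067,  0.301,  1.522,  0.   ,  1.321, -0.067]), 'joint_vel': array([-0.001, -0.002, -0.   , -0.001,  0.001, -0.002]), 'effort': array([-2.0000e-03, -5.3181e+01, -3.5274e+01,  7.1000e-02,  2.4000e-02,
       -0.0000e+00]), 'tool_pos': array([0.55 , 0.   , 0.183]), 'tcp_rot': array([-2.221e+00, -2.221e+00,  1.000e-03]), 'contact_force': array([-0.28 ,  0.755, -0.304]), 'torque': array([0.031, 0.072, 0.003]), 'grasp_force': np.float64(0.0), 'gripper_width': np.float64(0.999)}
scene [[453.0, 0.0, 281.1], [0.0, 453.0, 212.5], [0.0, 0.0, 1.0]] [[0.756, -0.407, 0.513, 0.01], [-0.654, -0.445, 0.611, -0.679], [-0.02, -0.798, -0.603, 0.743], [0.0, 0.0, 0.0, 1.0]]
side [[494.0, 0.0, 284.8], [0.0, 494.0, 207.0], [0.0, 0.0, 1.0]] [[0.851, -0.262, 0.454, 0.064], [-0.524, -0.458, 0.718, -0.774], [0.02, -0.85, -0.527, 0.633], [0.0, 0.0, 0.0, 1.0]]
```

View pics/scene0.png

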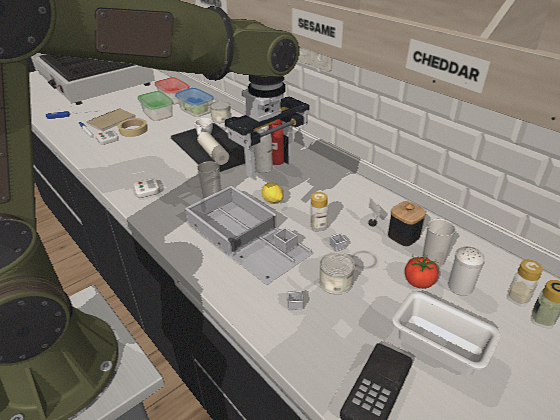

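View pics/side0.png

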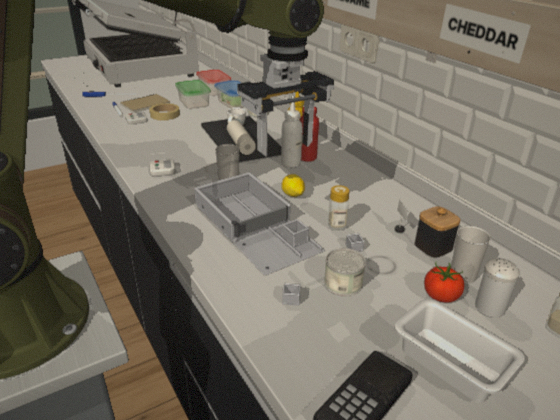

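The scene view shows the bay (about 232,218) with its apron (270,255). The candidates for the dip pot are the pot in the track (287,240), a loose one at (338,241) and a loose one at (296,299). The pot in the track fits the description, so I'll check it in a close crop.

```bash
cat > h.py <<'E'
import numpy as np, cv2
from rig import bot
def w(n,uv,d=None,z=None,T=None):
    c=bot.calibration(n);K=c["mtx"];P=c["pose"] if T is None else T
    uv=np.atleast_2d(np.array(uv,float));r=np.c_[uv,np.ones(len(uv))]@np.linalg.inv(K).T
    if d is not None: r=r*np.atleast_1d(d)[:,None]; return r@P[:3,:3].T+P[:3,3]
    r=r@P[:3,:3].T;return P[:3,3]+r*((z-P[2,3])/r[:,2])[:,None]
def cloud(n,p,d,T=None):
    v,u=np.nonzero(d>0);return np.c_[u,v],w(n,np.c_[u,v],d[v,u],T=T)
E
python3 - <<'E'
from h import *
im=np.load("scene0.npz")["p"][:,:,::-1];c=im[170:320,180:380];s=np.load("side0.npz")["p"][:,:,::-1][165:315,180:380]
cv2.imwrite("pics/crop0.png",cv2.resize(c,None,fx=4,fy=4,interpolation=cv2.INTER_CUBIC))
f=np.load("scene0.npz")
for n,uv in dict(pot=(287,240),lk1=(338,241),lk2=(296,299),tin=(338,260),jar=(319,197),lemon=(273,190),cup=(209,165),bay=(225,220),ap=(255,258),farap=(308,258)).items():
    print(n,np.round(w("scene",uv,f["d"][uv[1],uv[0]]),3))
E
```

```text
pot [[ 0.57  -0.031  0.01 ]]
lk1 [[ 0.666 -0.115  0.005]]
lk2 [[ 0.46  -0.186  0.004]]
tin [[ 0.572 -0.199  0.058]]
jar [[ 0.671 -0.038  0.096]]
lemon [[0.65  0.116 0.05 ]]
cup [[0.561 0.287 0.089]]
bay [[0.505 0.144 0.006]]
ap [[ 0.472 -0.028  0.009]]
farap [[ 0.569 -0.108  0.003]]
```

View pics/crop0.png

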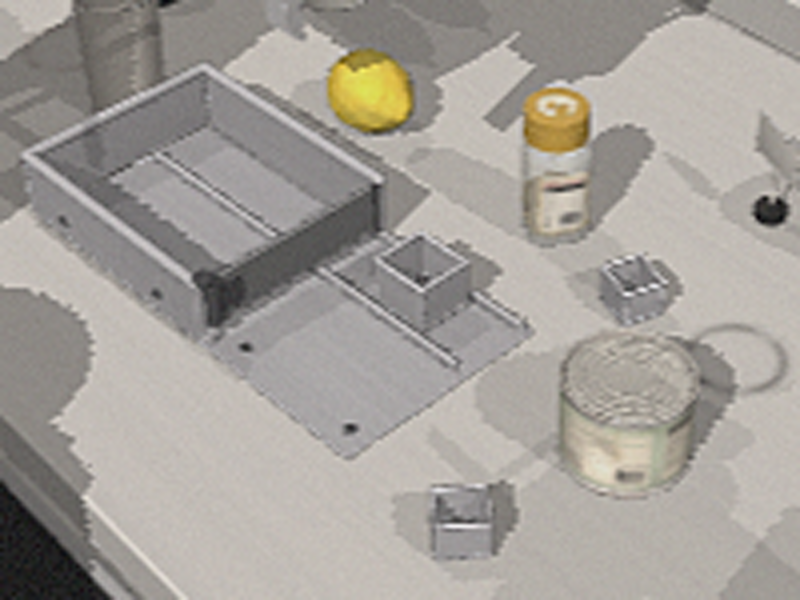

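The crop confirms it: the pot in the track (287,240) is the largest of the three. The flap is the dark plate across the gateway, hinged on the left near (233,245). Next I'll fit the bay frame and take the wrist view.

```bash
cat >> h.py <<'E'
from scipy.spatial.transform import Rotation as R
def wristT():
    s=bot.observe();T=np.eye(4);T[:3,:3]=R.from_rotvec(s["tcp_rot"]).as_matrix();T[:3,3]=s["tool_pos"];return T@bot.calibration("wrist")["hand_eye"]
E
python3 - <<'E'
from h import *
T=wristT();p,d=bot.capture("wrist");np.savez("wrist0.npz",p=p,d=d,T=T);cv2.imwrite("pics/wrist0.png",p[:,:,::-1])
print(np.round(bot.calibration("wrist")["mtx"],1).tolist(),np.round(T,3).tolist(),np.round(bot.calibration("wrist")["hand_eye"],3).tolist())
for n in("scene","side"):
    f=np.load(n+"0.npz");uv,X=cloud(n,f["p"],f["d"])
    m=(X[:,0]>.35)&(X[:,0]<.66)&(X[:,1]>-.02)&(X[:,1]<.3)
    t=X[m&(abs(X[:,2])<.003)];print(n,"table",len(t),np.median(t[:,2]))
    r=m&(abs(X[:,2]-.051)<.004);A=X[r];print(r.sum(),A.min(0),A.max(0))
    mask=np.zeros((400,400),np.uint8)
    ij=((A[:,:2]-[.3,-.05])*1000).astype(int);mask[ij[:,0].clip(0,399),ij[:,1].clip(0,399)]=255
    mask=cv2.morphologyEx(mask,cv2.MORPH_CLOSE,np.ones((7,7)))
    k,l,st,_=cv2.connectedComponentsWithStats(mask);b=1+st[1:,4].argmax();yx=np.argwhere(l==b)
    R_=cv2.minAreaRect(yx.astype(np.float32));print("rect",np.round(np.array(R_[0])/1000+[.3,-.05],4),R_[1],R_[2],np.round(cv2.boxPoints(R_)/1000+[.3,-.05],4).tolist())
E
```

```text
[[309.4, 0.0, 279.7], [0.0, 309.4, 210.3], [0.0, 0.0, 1.0]] [[1.0, -0.001, -0.0, 0.55], [-0.001, -0.966, -0.259, 0.075], [-0.0, 0.259, -0.966, 0.384], [0.0, 0.0, 0.0, 1.0]] [[-0.001, -0.966, -0.259, 0.075], [1.0, -0.001, 0.001, 0.0], [-0.001, -0.259, 0.966, -0.2], [0.0, 0.0, 0.0, 1.0]]
scene table 2925 0.0017099446569588395
702 [0.42572905 0.01408118 0.04702679] [0.65890084 0.27014884 0.05499485]
rect [0.5049 0.1113] (155.14720153808594, 190.02781677246094) 1.9091525077819824 [[0.4242, 0.2036], [0.4305, 0.0137], [0.5856, 0.0189], [0.5793, 0.2088]]
side table 5089 -0.0005415524895554524
662 [0.42398918 0.01128725 0.04700504] [0.65994364 0.26617113 0.05491582]
rect [0.5025 0.111 ] (155.3666229248047, 193.20944213867188) 2.7702159881591797 [[0.4202, 0.2037], [0.4296, 0.0107], [0.5847, 0.0182], [0.5754, 0.2112]]
```

View pics/wrist0.png

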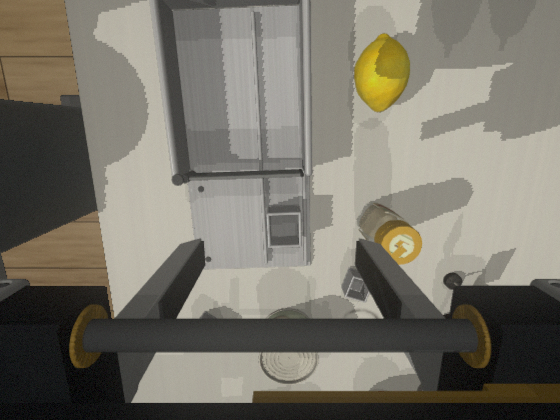

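The wrist view, with up being world +y, shows the flap from hinge post (178,179) to free edge (302,172). The pot rim is centred near (284,228), the low rail runs along column ~265, the lemon is at (383,72) and the jar at (400,240). Next I'll measure the bay frame and the pot.

Run:
```python
from h import *
f=np.load("wrist0.npz");p,d,T=f["p"],f["d"],f["T"]
g=lambda uv,z:np.round(w("wrist",uv,z=z,T=T)[:,:2]*1000,1).tolist()
for n,uv,z in [("hinge",(178,179),.05),("edge",(302,172),.049),("rimR far/near",[(303,5),(308,172)],.052),("apron corners",[(193,270),(310,266)],.003),("rail",[(264,182),(266,262)],.010)]: print(n,g(uv,z))
uv,X=cloud("wrist",p,d,T)
print("table z",np.median(X[(X[:,0]>.6)&(X[:,0]<.62)&(X[:,1]>0)&(X[:,1]<.1),2]))
reg=lambda a,b,c,e,z0,z1:(X[:,0]>a)&(X[:,0]<b)&(X[:,1]>c)&(X[:,1]<e)&(X[:,2]>z0)&(X[:,2]<z1)
# side wall rims: line fits
for nm,a,b in(("right rim",.56,.6),("left rim",.41,.44)):
    P=X[reg(a,b,.04,.2,.048,.056)][:,:2].astype(np.float32);l=cv2.fitLine(P,cv2.DIST_HUBER,0,.01,.01).ravel();print(nm,len(P),np.round(l,4),"tilt",np.degrees(np.arctan2(-l[0]*np.sign(l[1]),abs(l[1]))))
P=X[reg(.43,.57,-.02,.04,.044,.054)];print("flap top z",np.median(P[:,2]));l=cv2.fitLine(P[:,:2].astype(np.float32),cv2.DIST_HUBER,0,.01,.01).ravel();print(len(P),np.round(l,4),np.degrees(np.arctan2(l[1],l[0])),P[:,0].min(),P[:,0].max())
P=X[reg(.52,.60,-.1,-.015,.034,.044)];r=cv2.minAreaRect(P[:,:2].astype(np.float32)*1000);print("pot",len(P),np.median(P[:,2]),r)
c=cv2.resize(p[140:290,150:350,::-1],None,fx=4,fy=4,interpolation=cv2.INTER_CUBIC);cv2.imwrite("pics/wc.png",c)
```

```text
hinge [[439.8, 21.1]]
edge [[574.6, 28.5]]
rimR far/near [[572.4, 186.6], [580.8, 28.9]]
apron corners [[433.8, -109.8], [590.9, -104.1]]
rail [[531.2, 10.8], [532.4, -95.0]]
table z 0.3212415622133465
right rim 1258 [ 0.037  -0.9993  0.5776  0.1204] tilt 2.1220894
left rim 1274 [ 0.0376 -0.9993  0.4336  0.1205] tilt 2.1534464
flap top z 0.04864999243348925
686 [0.9997 0.0264 0.4813 0.0227] 1.5117027 0.4323412615782908 0.569277051977423
pot 432 0.039467471433479756 ((555.2486572265625, -41.15174102783203), (40.481468200683594, 44.08781433105469), 1.9997416734695435)
```

View pics/wc.png

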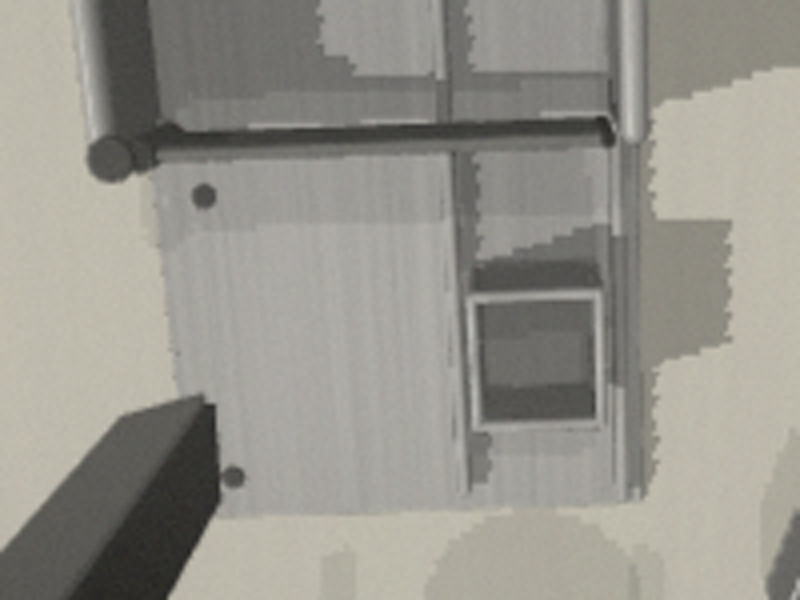

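Measured values:
- **Bay frame:** origin at about (510.7, 23.8) mm, turned 2.12° from world +y. The apron end comes out at x = −130.7, which matches the given −130.
- **Pot:** (−66.6, −42.1) in bay axes, 40.5×44 mm, top at 39 mm. All of this agrees with the description.

Next I'll plan the two-finger path, with finger A on the flap and finger B behind the pot.

```bash
cat > plan.py <<'E'
import numpy as np
O=np.array([510.7,23.8]);t=np.radians(2.12);ex=np.array([-np.sin(t),np.cos(t)]);ey=np.array([-np.cos(t),-np.sin(t)])
toW=lambda b:O+b[0]*ex+b[1]*ey
L=90.5
def rect(c,phi):  # finger outline: 12.5 along phi, 16 across
    a=np.array([np.cos(phi),np.sin(phi)]);n=np.array([-a[1],a[0]]);s=np.linspace(-1,1,9)
    return np.array([c+6.25*i*a+8*j*n for i in s for j in s if max(abs(i),abs(j))==1])
def state(xB,phd,yB=-43):
    ph=np.radians(phd);B=np.array([xB,yB]);A=B+L*np.array([np.cos(ph),np.sin(ph)])
    P=rect(A,ph);q=P-[0,68];r=np.hypot(*q.T);k=r<134
    th=max(0,(np.arctan2(q[k,0],-q[k,1])+np.arcsin(2.5/r[k])).max()) if k.any() else 0
    i=np.flatnonzero(k)[(np.arctan2(q[k,0],-q[k,1])).argmax()] if k.any() else 0
    front=rect(B,ph)[:,0].max();xp=front+20
    # pot clearance: pot points vs flap outer face
    pp=np.array([[xp+a,y] for a in np.linspace(-20,20,21) for y in(-19,-65)])-[0,68]
    u=np.array([np.sin(th),-np.cos(th)]);n=np.array([np.cos(th),np.sin(th)])
    al=pp@u;of=pp@n; gap=(-of-2.5)[(al<136)&(of>-200)];cl=gap.min() if len(gap) else 99
    potA=min(max(abs(x-xp)-20,abs(y+43)-24) for x,y in P)
    return dict(xp=xp,A=A,th=np.degrees(th),r=r[i],cl=cl,potA=potA,tcp=toW((A+B)/2),yaw=phd-87.88,wall=(67-P[:,1].max(),175-P[:,0].max()))
E
python3 - <<'E'
from plan import *
print("pregrasp",state(-100,30))
for xB,ph in zip([-97,-80,-60,-40,-20,0,20,40,60,80,100,110],[30,30,32,36,44,54,66,78,90,100,108,112]):
    s=state(xB,ph);print(xB,ph,*[f"{k}={np.round(v,0)}" for k,v in s.items()])
E
```

```text
pregrasp {'xp': np.float64(-70.58734122634726), 'A': array([-21.62470096,   2.25      ]), 'th': np.float64(0.0), 'r': np.float64(70.61715127284785), 'cl': np.float64(48.08734122634726), 'potA': np.float64(21.58910161513775), 'tcp': array([533.31065734, -36.21700401]), 'yaw': -57.879999999999995, 'wall': (np.float64(54.6967967697245), np.float64(187.21204218385554))}
-97 30 xp=-68.0 A=[-19.   2.] th=0.0 r=70.0 cl=45.0 potA=22.0 tcp=[533. -33.] yaw=-58.0 wall=[ 55. 184.]
-80 30 xp=-51.0 A=[-2.  2.] th=8.0 r=70.0 cl=41.0 potA=22.0 tcp=[533. -16.] yaw=-58.0 wall=[ 55. 167.]
-60 32 xp=-30.0 A=[17.  5.] th=24.0 r=72.0 cl=42.0 potA=22.0 tcp=[531.   3.] yaw=-56.0 wall=[ 52. 149.]
-40 36 xp=-10.0 A=[33. 10.] th=38.0 r=74.0 cl=43.0 potA=22.0 tcp=[527.  21.] yaw=-52.0 wall=[ 47. 132.]
-20 44 xp=10.0 A=[45. 20.] th=52.0 r=58.0 cl=47.0 potA=29.0 tcp=[522.  37.] yaw=-44.0 wall=[ 37. 120.]
0 54 xp=30.0 A=[53. 30.] th=63.0 r=58.0 cl=53.0 potA=39.0 tcp=[516.  51.] yaw=-34.0 wall=[ 27. 112.]
20 66 xp=50.0 A=[57. 40.] th=72.0 r=56.0 cl=59.0 potA=50.0 tcp=[511.  62.] yaw=-22.0 wall=[ 18. 108.]
40 78 xp=69.0 A=[59. 46.] th=77.0 r=70.0 cl=63.0 potA=57.0 tcp=[508.  73.] yaw=-10.0 wall=[ 14. 107.]
60 90 xp=88.0 A=[60. 48.] th=80.0 r=69.0 cl=65.0 potA=60.0 tcp=[506.  84.] yaw=2.0 wall=[ 13. 107.]
80 100 xp=109.0 A=[64. 46.] th=81.0 r=73.0 cl=63.0 potA=58.0 tcp=[506.  96.] yaw=12.0 wall=[ 13. 102.]
100 108 xp=130.0 A=[72. 43.] th=80.0 r=79.0 cl=62.0 potA=54.0 tcp=[507. 110.] yaw=20.0 wall=[16. 93.]
110 112 xp=140.0 A=[76. 41.] th=79.0 r=83.0 cl=60.0 potA=51.0 tcp=[508. 117.] yaw=24.0 wall=[17. 89.]
```

```bash
sed -i 's/^L=.*/L=82.5/' plan.py
python3 - <<'E'
from plan import *
for xB,ph in zip([-100,-80,-60,-40,-20,0,20,40,60,80,100,108],[30,30,34,40,48,58,69,80,90,97,103,105]):
    s=state(xB,ph);print(xB,ph,*[f"{k}={np.round(v,1 if k=='tcp' else 0)}" for k,v in s.items()])
E
```

```text
-100 30 xp=-71.0 A=[-29.  -2.] th=0.0 r=76.0 cl=48.0 potA=16.0 tcp=[535.4 -39.6] yaw=-58.0 wall=[ 59. 194.]
-80 30 xp=-51.0 A=[-9. -2.] th=3.0 r=74.0 cl=32.0 potA=16.0 tcp=[534.7 -19.6] yaw=-58.0 wall=[ 59. 174.]
-60 34 xp=-30.0 A=[8. 3.] th=17.0 r=70.0 cl=33.0 potA=16.0 tcp=[531.6  -1.2] yaw=-54.0 wall=[ 54. 157.]
-40 40 xp=-10.0 A=[23. 10.] th=31.0 r=69.0 cl=34.0 potA=19.0 tcp=[527.5  16. ] yaw=-48.0 wall=[ 47. 142.]
-20 48 xp=10.0 A=[35. 18.] th=44.0 r=68.0 cl=36.0 potA=27.0 tcp=[522.8  31.9] yaw=-40.0 wall=[ 39. 130.]
0 58 xp=30.0 A=[44. 27.] th=56.0 r=67.0 cl=41.0 potA=36.0 tcp=[517.9  45.9] yaw=-30.0 wall=[ 30. 121.]
20 69 xp=50.0 A=[50. 34.] th=65.0 r=67.0 cl=46.0 potA=44.0 tcp=[513.9  58.7] yaw=-19.0 wall=[ 24. 116.]
40 80 xp=69.0 A=[54. 38.] th=71.0 r=68.0 cl=50.0 potA=50.0 tcp=[511.3  71. ] yaw=-8.0 wall=[ 21. 112.]
60 90 xp=88.0 A=[60. 40.] th=74.0 r=72.0 cl=51.0 potA=52.0 tcp=[510.2  83.8] yaw=2.0 wall=[ 21. 107.]
80 97 xp=109.0 A=[70. 39.] th=76.0 r=80.0 cl=53.0 potA=51.0 tcp=[510.   98.8] yaw=9.0 wall=[21. 96.]
100 103 xp=129.0 A=[81. 37.] th=77.0 r=91.0 cl=56.0 potA=48.0 tcp=[510.1 114.6] yaw=15.0 wall=[22. 84.]
108 105 xp=137.0 A=[87. 37.] th=77.0 r=96.0 cl=56.0 potA=48.0 tcp=[510.3 121.2] yaw=17.0 wall=[22. 79.]
```

apply_moves(
  plan=[
    {"rotation":[0,0,-10],"travel":[-0.003,-0.006,0],"fingers":0.07},
    {"rotation":[0,0,-10],"travel":[-0.003,-0.006,0],"fingers":0.07},
    {"rotation":[0,0,-10],"travel":[-0.003,-0.006,-0.01],"fingers":0.07},
    {"rotation":[0,0,-10],"travel":[-0.003,-0.006,-0.02],"fingers":0.07},
    {"rotation":[0,0,-10],"travel":[-0.001,-0.006,-0.02],"fingers":0.07},
    {"rotation":[0,0,-7.9],"travel":[-0.001,-0.0055,-0.02],"fingers":0.07},
    {"rotation":[0,0,0],"travel":[0,0,-0.02],"fingers":0.07},
    {"rotation":[0,0,0],"travel":[0,0,0],"fingers":0.07},
  ],
)

```text
clock: 1.15
tool_pos: [0.5352, -0.0354, 0.0927]
tcp_rot: [-3.018, -0.868, 0.004]
contact_force: [0.4, 0.2, 0.0]
gripper_width: 0.748
grasp_force: 0.0
```

apply_moves(
  plan=[
    {"rotation":[0,0,0],"travel":[0,-0.0045,0],"fingers":0.07},
    {"rotation":[0,0,0],"travel":[0,0,-0.015],"fingers":0.07},
    {"rotation":[0,0,0],"travel":[0,0,-0.015],"fingers":0.07},
    {"rotation":[0,0,0],"travel":[0,0,-0.015],"fingers":0.07},
    {"rotation":[0,0,0],"travel":[0,0,0],"fingers":0.07},
    {"rotation":[0,0,0],"travel":[0,0,0],"fingers":0.07},
    {"rotation":[0,0,0],"travel":[0,0,0],"fingers":0.07},
    {"rotation":[0,0,0],"travel":[0,0,0],"fingers":0.07},
  ],
)

```text
clock: 2.15
tool_pos: [0.5362, -0.04, 0.0493]
tcp_rot: [3.019, 0.869, 0.001]
contact_force: [0.0, -0.6, -0.5]
gripper_width: 0.741
grasp_force: 0.0
```

Run:
```python
from h import *
s=bot.observe();print(s["tool_pos"],s["contact_force"])
p,_=bot.capture("side");a=cv2.resize(p[150:300,180:380,::-1],None,fx=3,fy=3,interpolation=cv2.INTER_CUBIC)
cv2.imwrite("pics/s1.png",a)
```

```text
[ 0.53620429 -0.04003559  0.04933929] [ 0.01973543 -0.60986795 -0.47982268]
```

View pics/s1.png

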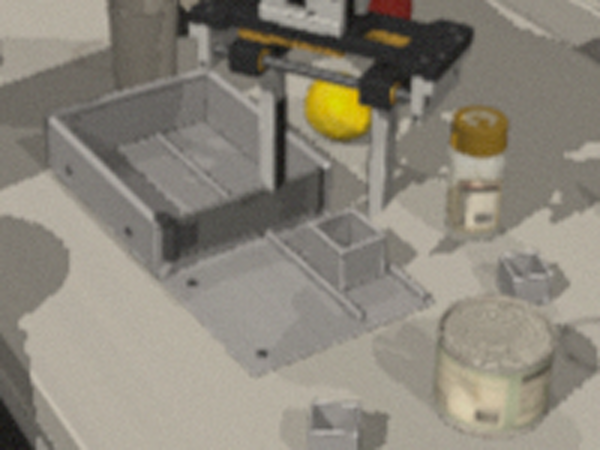

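Run:
```python
from h import *
from plan import *
print(w("side",[(180+378/3,150+210/3),(180+272/3,150+188/3)],z=.049)*1000)
s=bot.observe();print(R.from_rotvec(s["tcp_rot"]).as_matrix().round(3),toW([-100,-43]),state(-100,30))
```

```text
[[579.50386369 -46.42287271  49.        ]
 [528.29127414  16.88233478  49.        ]]
[[ 0.847  0.531  0.001]
 [ 0.531 -0.847 -0.   ]
 [ 0.     0.    -1.   ]] [557.36982209 -74.54087505] {'xp': np.float64(-70.58734122634726), 'A': array([-28.55290419,  -1.75      ]), 'th': np.float64(0.0), 'r': np.float64(76.00278086982988), 'cl': np.float64(48.08734122634726), 'potA': np.float64(15.857050807568868), 'tcp': array([535.43743434, -39.60474952]), 'yaw': -57.879999999999995, 'wall': (np.float64(58.6967967697245), np.float64(194.14024541413107))}
```

Run:
```python
from h import *
p,d=bot.capture("side");uv,X=cloud("side",p,d)
k,_=0,0
k=(uv[:,0]>255)&(uv[:,0]<325)&(uv[:,1]>175)&(uv[:,1]<235)&(X[:,2]>.054)&(X[:,1]<.05)&(X[:,1]>-.12)
for a,b in((260,285),(295,320)):
    m=k&(uv[:,0]>=a)&(uv[:,0]<b);P=X[m];print(m.sum(),P[:,2].min() if m.any() else 0,np.median(P,0).round(3),uv[m][:,1].max())
T=wristT();p,d=bot.capture("wrist");cv2.imwrite("pics/w1.png",p[:,:,::-1])
uv,X=cloud("wrist",p,d,T)
m=(X[:,2]>.03)&(X[:,2]<.11)&(X[:,1]<.0)&(X[:,1]>-.12)&(X[:,0]>.54)&(X[:,0]<.6)
print(m.sum(),np.percentile(X[m][:,2],[0,5,50]))
f=np.load("side0.npz")["d"]
```

```text
330 0.06949283943822715 [ 0.508 -0.012  0.117] 214
499 0.07014436499533172 [ 0.549 -0.085  0.145] 223
1971 [0.0300115  0.03334764 0.07378572]
```

View pics/w1.png

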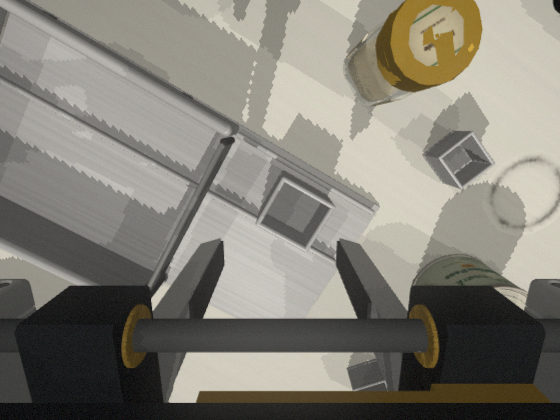

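The wrist view shows finger A (left, tip near 220,243) just before the flap, and finger B (right, tip near 340,243) behind the pot. Depth puts the open fingertips at z = 0.070, about 20 mm behind the TCP, because they retract as they open. So I'll lower the TCP by 55 mm to bring the tips to z ≈ 0.014.

apply_moves(
  plan=[
    {"rotation":[0,0,0],"travel":[0,0,-0.012],"fingers":0.07},
    {"rotation":[0,0,0],"travel":[-0.0005,0,-0.012],"fingers":0.07},
    {"rotation":[0,0,0],"travel":[0,0,-0.012],"fingers":0.07},
    {"rotation":[0,0,0],"travel":[0,0,-0.01],"fingers":0.07},
    {"rotation":[0,0,0],"travel":[0,0,-0.006],"fingers":0.07},
    {"rotation":[0,0,0],"travel":[0,0,-0.004],"fingers":0.07},
    {"rotation":[0,0,0],"travel":[0,0,0],"fingers":0.07},
    {"rotation":[0,0,0],"travel":[0,0,0],"fingers":0.07},
  ],
)

```text
clock: 3.3
tool_pos: [0.5357, -0.04, -0.0068]
tcp_rot: [3.019, 0.869, 0.001]
contact_force: [-0.2, -0.7, -0.3]
gripper_width: 0.745
grasp_force: 0.0
```

Run:
```python
from h import *
s=bot.observe();print(s["tool_pos"],s["contact_force"])
p,d=bot.capture("side");a=cv2.resize(p[150:300,180:380,::-1],None,fx=3,fy=3,interpolation=cv2.INTER_CUBIC)
cv2.imwrite("pics/s2.png",a)
from plan import *
X=np.linspace(-98,108,42);key=[-100,-80,-60,-40,-20,0,20,40,60,80,100,108];ph=np.interp(X,key,[30,30,34,40,48,58,69,80,90,97,103,105])
for x,f in list(zip(X,ph))[::1]:
    q=state(x,f);print(round(x),round(q["yaw"],1),q["tcp"].round(1),round(q["xp"]),round(q["th"]))
```

```text
[ 0.5356849  -0.04001627 -0.00675584] [-0.20354724 -0.72955738 -0.32496298]
-98 -57.9 [535.4 -37.6] -69 0
-93 -57.9 [535.2 -32.6] -64 0
-88 -57.9 [535.  -27.6] -59 0
-83 -57.9 [534.8 -22.5] -54 0
-78 -57.5 [534.4 -17.7] -48 4
-73 -56.5 [533.6 -13.1] -43 8
-68 -55.5 [532.8  -8.4] -38 11
-63 -54.4 [532.   -3.8] -33 15
-58 -53.2 [531.1   0.7] -28 18
-53 -51.7 [530.1   5. ] -23 22
-48 -50.2 [529.    9.4] -18 26
-43 -48.7 [528.   13.7] -13 29
-38 -47.0 [526.9  17.9] -8 33
-33 -45.0 [525.7  21.9] -3 36
-28 -42.9 [524.5  25.9] 2 39
-23 -40.9 [523.3  29.8] 7 42
-18 -38.7 [522.1  33.6] 13 46
-13 -36.2 [520.8  37.2] 18 49
-8 -33.7 [519.6  40.7] 23 51
-3 -31.1 [518.5  44.2] 28 54
2 -28.5 [517.3  47.6] 33 57
8 -25.7 [516.2  50.8] 38 59
13 -23.0 [515.2  54. ] 42 62
18 -20.2 [514.3  57.2] 47 64
23 -17.5 [513.5  60.3] 52 65
28 -14.7 [512.7  63.4] 57 67
33 -11.9 [512.1  66.5] 62 69
38 -9.2 [511.6  69.6] 67 70
43 -6.5 [511.1  72.7] 72 71
48 -4.0 [510.8  76. ] 76 72
53 -1.5 [510.5  79.2] 81 73
58 1.0 [510.3  82.4] 86 74
63 3.1 [510.2  85.9] 91 74
68 4.9 [510.1  89.7] 96 75
73 6.6 [510.   93.4] 101 75
78 8.4 [510.   97.2] 106 76
83 10.0 [510.  101.1] 112 76
88 11.5 [510. 105.] 117 76
93 13.0 [510. 109.] 122 77
98 14.5 [510.1 112.9] 127 77
103 15.9 [510.2 117. ] 132 77
108 17.1 [510.3 121.2] 137 77
```

View pics/s2.png

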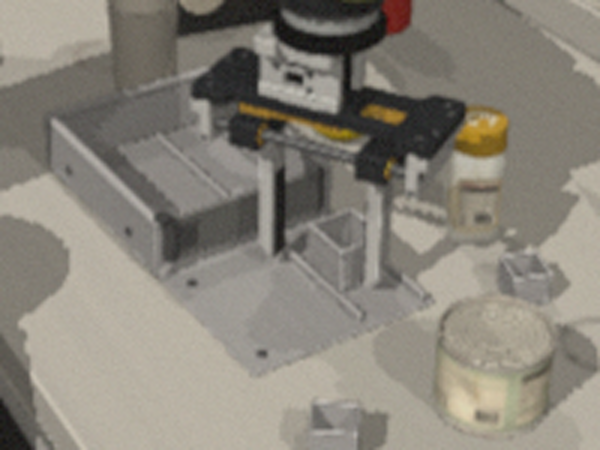

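The side view shows A down between the pot and the flap, near (272,250), and B down right behind the pot, near (375,285). Both are clear of contact. I'll start pushing.

apply_moves(
  plan=[
    {"rotation":[0,0,0],"travel":[-0.0005,0.0074,0],"fingers":0.07},
    {"rotation":[0,0,0],"travel":[-0.0002,0.005,0],"fingers":0.07},
    {"rotation":[0,0,0],"travel":[-0.0002,0.005,0],"fingers":0.07},
    {"rotation":[0,0,0.4],"travel":[-0.0004,0.0048,0],"fingers":0.07},
    {"rotation":[0,0,1.0],"travel":[-0.0008,0.0046,0],"fingers":0.07},
    {"rotation":[0,0,1.0],"travel":[-0.0008,0.0047,0],"fingers":0.07},
    {"rotation":[0,0,1.1],"travel":[-0.0008,0.0046,0],"fingers":0.07},
    {"rotation":[0,0,1.2],"travel":[-0.0009,0.0045,0],"fingers":0.07},
  ],
)

```text
clock: 4.35
tool_pos: [0.5318, 0.0006, -0.0067]
tcp_rot: [2.98, 0.992, 0.003]
contact_force: [5.7, -3.9, -1.2]
gripper_width: 0.741
grasp_force: 2.8
```

Run:
```python
from h import *
s=bot.observe();M=R.from_rotvec(s["tcp_rot"]).as_matrix();print(s["tool_pos"],s["contact_force"],s["gripper_width"],np.degrees(np.arctan2(M[1,0],M[0,0]))-90)
p,d=bot.capture("scene");p2,d=bot.capture("side");f=lambda p,a,b:cv2.resize(p[a:a+130,b:b+130,::-1],None,fx=3,fy=3,interpolation=cv2.INTER_CUBIC)
cv2.imwrite("pics/s3.png",np.hstack([f(p,170,180),f(p2,165,190)]))
```

```text
[ 0.53179926  0.0006051  -0.00670414] [ 5.70095324 -3.91592446 -1.15174432] 0.7411769243774653 -53.158796994037466
```

View pics/s3.png

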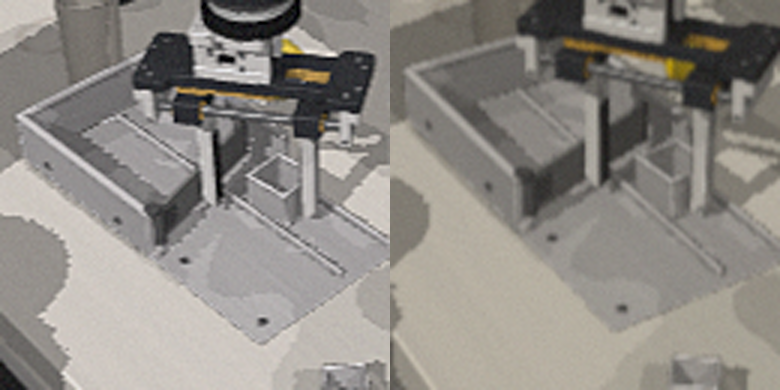

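The view shows the flap opening ahead of finger A, with the pot about 30 mm short of the gateway in front of B. The forces are moderate, so I'll continue.

apply_moves(
  plan=[
    {"rotation":[0,0,1.5],"travel":[-0.001,0.0043,0],"fingers":0.07},
    {"rotation":[0,0,1.5],"travel":[-0.0011,0.0044,0],"fingers":0.07},
    {"rotation":[0,0,1.5],"travel":[-0.001,0.0043,0],"fingers":0.07},
    {"rotation":[0,0,1.7],"travel":[-0.0011,0.0042,0],"fingers":0.07},
    {"rotation":[0,0,2.0],"travel":[-0.0012,0.004,0],"fingers":0.07},
    {"rotation":[0,0,2.1],"travel":[-0.0012,0.004,0],"fingers":0.07},
    {"rotation":[0,0,2.0],"travel":[-0.0012,0.0039,0],"fingers":0.07},
    {"rotation":[0,0,2.2],"travel":[-0.0012,0.0038,0],"fingers":0.07},
  ],
)

```text
clock: 5.45
tool_pos: [0.5232, 0.0337, -0.0066]
tcp_rot: [2.83, 1.361, 0.005]
contact_force: [6.6, -1.7, -2.3]
gripper_width: 0.747
grasp_force: 3.2
```

Run:
```python
from h import *
s=bot.observe();M=R.from_rotvec(s["tcp_rot"]).as_matrix();print(s["tool_pos"],s["contact_force"],s["gripper_width"],np.degrees(np.arctan2(M[1,0],M[0,0]))-90)
p,d=bot.capture("scene");p2,d=bot.capture("side");f=lambda p,a,b:cv2.resize(p[a:a+130,b:b+130,::-1],None,fx=3,fy=3,interpolation=cv2.INTER_CUBIC)
cv2.imwrite("pics/s4.png",np.hstack([f(p,170,170),f(p2,155,180)]))
```

```text
[ 0.52316157  0.03374158 -0.00657461] [ 6.58528914 -1.67684039 -2.29298235] 0.7467312102816932 -38.63861760951163
```

View pics/s4.png

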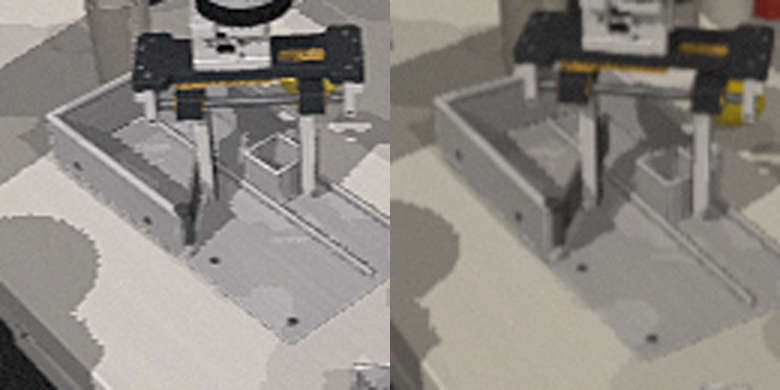

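This shows the flap held wide open by A and the pot entering the gateway with clear space to the flap. The picture allowance is used up, so I'll check with numbers from here.

apply_moves(
  plan=[
    {"rotation":[0,0,2.5],"travel":[-0.0013,0.0036,0],"fingers":0.07},
    {"rotation":[0,0,2.5],"travel":[-0.0012,0.0035,0],"fingers":0.07},
    {"rotation":[0,0,2.6],"travel":[-0.0011,0.0035,0],"fingers":0.07},
    {"rotation":[0,0,2.6],"travel":[-0.0012,0.0034,0],"fingers":0.07},
    {"rotation":[0,0,2.8],"travel":[-0.0011,0.0032,0],"fingers":0.07},
    {"rotation":[0,0,2.7],"travel":[-0.001,0.0032,0],"fingers":0.07},
    {"rotation":[0,0,2.8],"travel":[-0.0009,0.0032,0],"fingers":0.07},
    {"rotation":[0,0,2.7],"travel":[-0.0008,0.0031,0],"fingers":0.07},
  ],
)

```text
clock: 6.55
tool_pos: [0.5147, 0.0605, -0.0065]
tcp_rot: [2.53, 1.859, 0.005]
contact_force: [6.8, -1.8, -1.1]
gripper_width: 0.742
grasp_force: 3.6
```

```bash
cat > chk.py <<'E'
from h import *
from plan import O,ex,ey
s=bot.observe();M=R.from_rotvec(s["tcp_rot"]).as_matrix();print(s["clock"],s["tool_pos"].round(4),s["contact_force"].round(1),s["gripper_width"].round(3),(np.degrees(np.arctan2(M[1,0],M[0,0]))-90).round(1))
for n in("scene","side","wrist"):
    T=wristT() if n=="wrist" else None
    p,d=bot.capture(n);uv,X=cloud(n,p,d,T);X=X*1000;b=np.c_[(X[:,:2]-O)@ex,(X[:,:2]-O)@ey,X[:,2]]
    m=(b[:,1]<-17)&(b[:,1]>-66)&(b[:,0]>-90)&(b[:,0]<170)
    q=b[m&(abs(b[:,2]-38)<4)]
    h=np.histogram(q[:,0],bins=np.arange(-90,171,10));print(n,"pot-top x",len(q),{int(e):int(c) for c,e in zip(*h) if c>3}, np.percentile(q[:,1],[5,95]).round(0) if len(q) else "")
    # flap: points at z 42..51 inside bay off the walls
    k=(b[:,1]<62)&(b[:,1]>-60)&(b[:,0]>-15)&(b[:,0]<170)&(abs(b[:,2]-47)<4)
    q=b[k];a=np.degrees(np.arctan2(q[:,0],68-q[:,1]));h=np.histogram(a,bins=np.arange(-10,91,5));print("   flap ang",{int(e):int(c) for c,e in zip(*h) if c>3})
E
python3 chk.py
```

```text
Traceback (most recent call last):
  File "chk.py", line 3, in <module>
    s=bot.observe();M=R.from_rotvec(s["tcp_rot"]).as_matrix();print(s["clock"],s["tool_pos"].round(4),s["contact_force"].round(1),s["gripper_width"].round(3),(np.degrees(np.arctan2(M[1,0],M[0,0]))-90).round(1))
                                                                                                                                  ^^^^^^^^^^^^^^^^^^^^^^^^
AttributeError: 'float' object has no attribute 'round'
```

```bash
sed -i 's/s\["gripper_width"\].round(3)/s["gripper_width"]/' chk.py; python3 chk.py
```

```text
6.55 [ 0.5147  0.0605 -0.0065] [ 6.8 -1.8 -1.1] 0.7418666422087139 -17.4
scene pot-top x 102 {10: 13, 30: 21, 40: 8, 50: 13, 60: 12, 70: 30} [-58. -19.]
   flap ang {5: 12, 10: 6, 15: 4, 30: 4, 50: 6, 55: 8, 60: 27, 65: 7}
side pot-top x 149 {10: 22, 20: 9, 30: 28, 50: 8, 60: 13, 70: 37, 100: 4, 120: 5, 130: 5} [-65. -18.]
   flap ang {5: 14, 50: 6, 55: 8, 60: 40, 65: 11}
wrist pot-top x 2415 {10: 17, 20: 65, 30: 822, 40: 254, 50: 261, 60: 272, 70: 724} [-58. -19.]
   flap ang {5: 8, 10: 125, 15: 132, 45: 50, 50: 99, 55: 80, 60: 1425, 65: 8}
```

The pot spans about x = 32 to 74 and the flap is held at about 63°, both as planned.

apply_moves(
  plan=[
    {"rotation":[0,0,2.8],"travel":[-0.0008,0.0031,0],"fingers":0.07},
    {"rotation":[0,0,2.8],"travel":[-0.0006,0.0031,0],"fingers":0.07},
    {"rotation":[0,0,2.7],"travel":[-0.0005,0.0031,0],"fingers":0.07},
    {"rotation":[0,0,2.7],"travel":[-0.0005,0.0031,0],"fingers":0.07},
    {"rotation":[0,0,2.5],"travel":[-0.0003,0.0033,0],"fingers":0.07},
    {"rotation":[0,0,2.5],"travel":[-0.0003,0.0032,0],"fingers":0.07},
    {"rotation":[0,0,2.5],"travel":[-0.0002,0.0032,0],"fingers":0.07},
    {"rotation":[0,0,2.1],"travel":[-0.0001,0.0035,0],"fingers":0.07},
  ],
)

```text
clock: 7.7
tool_pos: [0.511, 0.0855, -0.0066]
tcp_rot: [2.157, 2.281, 0.002]
contact_force: [5.2, -6.2, 0.8]
gripper_width: 0.748
grasp_force: 3.4
```

apply_moves(
  plan=[
    {"rotation":[0,0,1.8],"travel":[-0.0001,0.0038,0],"fingers":0.07},
    {"rotation":[0,0,1.7],"travel":[-0.0001,0.0037,0],"fingers":0.07},
    {"rotation":[0,0,1.8],"travel":[0,0.0038,0],"fingers":0.07},
    {"rotation":[0,0,1.6],"travel":[0,0.0039,0],"fingers":0.07},
    {"rotation":[0,0,1.5],"travel":[0,0.0039,0],"fingers":0.07},
    {"rotation":[0,0,1.5],"travel":[0,0.004,0],"fingers":0.07},
    {"rotation":[0,0,1.5],"travel":[0,0.0039,0],"fingers":0.07},
    {"rotation":[0,0,1.4],"travel":[0,0.0041,0],"fingers":0.07},
  ],
)

```text
clock: 8.7
tool_pos: [0.5106, 0.1168, -0.0067]
tcp_rot: [1.89, 2.507, 0.001]
contact_force: [4.9, -4.6, 0.8]
gripper_width: 0.744
grasp_force: 2.8
```

```bash
python3 chk.py
```

```text
8.7 [ 0.5106  0.1168 -0.0067] [ 4.9 -4.6  0.8] 0.7435890687777803 16.0
scene pot-top x 77 {90: 10, 100: 12, 110: 21, 130: 7, 140: 7, 150: 10} [-66. -19.]
   flap ang {35: 4, 40: 10, 45: 6, 50: 7, 65: 6, 70: 9, 75: 42}
side pot-top x 145 {0: 4, 10: 6, 20: 5, 40: 6, 50: 7, 60: 5, 80: 9, 90: 20, 100: 10, 110: 20, 120: 4, 130: 4, 140: 8, 150: 27} [-66. -18.]
   flap ang {35: 8, 40: 13, 45: 4, 65: 9, 70: 12, 75: 54}
wrist pot-top x 2622 {90: 34, 100: 73, 110: 769, 120: 332, 130: 344, 140: 366, 150: 693, 160: 7} [-58. -19.]
   flap ang {40: 92, 45: 178, 60: 34, 65: 95, 70: 118, 75: 850}
```

apply_moves(
  plan=[
    {"rotation":[0,0,1],"travel":[0,0.0025,0],"fingers":0.07},
    {"rotation":[0,0,0],"travel":[0,0.0025,0],"fingers":0.07},
    {"rotation":[0,0,0],"travel":[0,0,0],"fingers":0.07},
    {"rotation":[0,0,0],"travel":[0,-0.002,0],"fingers":0.07},
    {"rotation":[0,0,0],"travel":[0,-0.002,0],"fingers":0.07},
    {"rotation":[0,0,0],"travel":[0,0,0],"fingers":0.07},
    {"rotation":[0,0,0],"travel":[0,0,0],"fingers":0.07},
    {"rotation":[0,0,0],"travel":[0,0,0],"fingers":0.07},
  ],
)

```text
clock: 9.85
tool_pos: [0.5106, 0.1183, -0.0067]
tcp_rot: [1.87, 2.523, 0.003]
contact_force: [5.9, 1.3, 0.2]
gripper_width: 0.744
grasp_force: 2.4
```

```bash
python3 chk.py
```

```text
9.85 [ 0.5106  0.1183 -0.0067] [5.9 1.3 0.2] 0.743837577002893 16.9
scene pot-top x 73 {90: 15, 100: 7, 110: 12, 120: 8, 130: 6, 140: 6, 150: 9} [-66. -19.]
   flap ang {40: 10, 45: 8, 50: 6, 65: 11, 70: 14, 75: 50}
side pot-top x 152 {0: 4, 10: 8, 20: 4, 40: 7, 60: 5, 70: 4, 80: 5, 90: 20, 100: 11, 110: 24, 120: 5, 140: 8, 150: 31, 160: 6} [-66. -18.]
   flap ang {35: 7, 40: 13, 45: 5, 65: 9, 70: 13, 75: 56}
wrist pot-top x 2682 {90: 24, 100: 65, 110: 234, 120: 727, 130: 343, 140: 363, 150: 505, 160: 417} [-58. -19.]
   flap ang {40: 64, 45: 204, 60: 31, 65: 102, 70: 127, 75: 848}
```

The pot is now at about x = 139, B has backed off it, and A still holds the flap. I'll lift straight up.

apply_moves(
  plan=[
    {"rotation":[0,0,0],"travel":[0,0,0.02],"fingers":0.07},
    {"rotation":[0,0,0],"travel":[0,0,0.03],"fingers":0.07},
    {"rotation":[0,0,0],"travel":[0,0,0.03],"fingers":0.07},
    {"rotation":[0,0,0],"travel":[0,0,0.03],"fingers":0.07},
    {"rotation":[0,0,0],"travel":[0,0,0.03],"fingers":0.07},
    {"rotation":[0,0,0],"travel":[0,0,0.03],"fingers":0.07},
    {"rotation":[0,0,0],"travel":[0,0,0],"fingers":0.07},
    {"rotation":[0,0,0],"travel":[0,0,0],"fingers":0.07},
  ],
)

```text
clock: 11.0
tool_pos: [0.5093, 0.118, 0.162]
tcp_rot: [-1.87, -2.523, 0.001]
contact_force: [-0.8, -0.1, -0.1]
gripper_width: 0.744
grasp_force: 0.0
```

apply_moves(
  plan=[
    {"rotation":[0,0,0],"travel":[0,0,0],"fingers":0.07},
    {"rotation":[0,0,0],"travel":[0,0,0],"fingers":0.07},
    {"rotation":[0,0,0],"travel":[0,0,0],"fingers":0.07},
    {"rotation":[0,0,0],"travel":[0,0,0],"fingers":0.07},
    {"rotation":[0,0,0],"travel":[0,0,0],"fingers":0.07},
    {"rotation":[0,0,0],"travel":[0,0,0],"fingers":0.07},
    {"rotation":[0,0,0],"travel":[0,0,0],"fingers":0.07},
    {"rotation":[0,0,0],"travel":[0,0,0],"fingers":0.07},
  ],
)

```text
clock: 12.0
tool_pos: [0.5098, 0.1179, 0.163]
tcp_rot: [1.871, 2.524, 0.0]
contact_force: [-0.3, 0.2, -0.5]
gripper_width: 0.746
grasp_force: 0.0
```

```bash
python3 chk.py
```

```text
12.0 [0.5098 0.1179 0.163 ] [-0.3  0.2 -0.5] 0.7459091896187848 16.9
scene pot-top x 135 {-10: 34, 110: 19, 120: 17, 130: 10, 140: 12, 150: 26, 160: 11} [-65. -19.]
   flap ang {-10: 12, -5: 88, 0: 12, 45: 5, 50: 5, 55: 9}
side pot-top x 224 {-10: 57, 10: 4, 20: 4, 30: 8, 40: 7, 50: 5, 80: 6, 90: 4, 100: 5, 110: 33, 120: 12, 130: 15, 140: 15, 150: 33, 160: 11} [-66. -18.]
   flap ang {-10: 22, -5: 89, 0: 6}
wrist pot-top x 672 {0: 139, 110: 32, 120: 152, 130: 69, 140: 73, 150: 114, 160: 93} [-58. -19.]
   flap ang {-5: 145, 0: 300}
```

The flap is shut at about 0°, the pot is standing at about x = 139 mm in the bay, and the robot is clear. I'll hand it in.

```bash
python3 -c "
from rig import bot
print(bot.close_job())"
```

```text
the job is handed in; nothing more can be done
None
```

The job is handed in: one finger held the flap open while the other pushed the pot through, and the pot now stands in the bay about 139 mm past the gateway with the flap measured shut behind it, at 12.0 s on the robot's clock.

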